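Pump up the vacuum clamp on the phone bench

ROBOT

A 6-joint arm with a two-finger parallel gripper is mounted at the origin on the work surface. World frame = base frame: x ahead of the robot, y to its left, z up, the work surface at z = 0. Lengths are in m, angles in rad, forces in N, time in s.
With the tool pointing down it reaches from about 0.25 to 0.775 m from the base axis. Payload 4 kg.
Tool frame: the origin (TCP) lies at the very end of the fingers, on their centre line; the grasp point (between the pads) lies 19 mm behind it (robot.hold_point_z is the distance from the TCP to the grasp point, in m); z points along the fingers, y is the line along which they close (so a half turn about z gives the same grasp; the last joint's range is limited). The gripper opens to 94 mm and grips with 3 to 60 N. Pads are 16 mm wide; open, the fingers measure 119 mm over their backs; the gripper's body (75 mm by 177 mm) begins 78 mm behind the grasp point.
Start: joints at [1.208, 0.087, 1.371, -0, 1.684, -0.103], TCP at [0.141, 0.532, 0.206] pointing down, gripper open.
Joint ranges: [-3.1, 3.1], [-0.76, 2.03], [0.27, 2.55], [-1.08, 4.22], [0.17, 2.65], [-2.57, 2.57]. Speed limits (rad/s): [2.79, 2.79, 3.14, 3.14, 3.14, 3.14].

INTERFACE

Orientations are given as [roll, pitch, yaw] about the fixed x, y, z axes, in that order (R = Rz(yaw) Ry(pitch) Rx(roll)).
In Python, from bench import robot gives the robot as it stands.
- The arm moves only by the tool carry_out, never from a script. Its argument "steps" is a list of rows, each a list of 3 entries, a list of its own where there are three numbers: the shift along the tool's x, y, z in m, then the turn about the tool's z in units of 10 degrees (1.0 is 10 degrees), then the closure, from -1 (fully open) to 1 (shut). In form: [[[tx, ty, tz], roll, jaw], ...]. A call has 1 to 10 rows; each row is the pose to reach, as a shift and turn from the pose commanded when the call began, along the tool's axes at that moment; what a row does not reach only later rows make up. A row lasts 1/8 s, in which the tool goes at most 62.5 mm and 10.7 degrees, less where a joint would pass 70% of its speed; a pose out of reach is approached as far as the arm can. A call with a gripper value outside its range is refused whole. The fingers move at their own pace and stop on an object; the grip force is fixed at half the most. Time passes only in rows, so rows that repeat a pose let the fingers close. It gives the time, the measured TCP pose, the force, the opening and the grip force at its end, in the units of the state.
- robot.get_obs(): the state, without advancing time (a new reading comes with each control period).
- robot.snapshot(name): name is "scene" or "top" or "wrist"; returns a dict with "image" (384x512x3 uint8, red, green, blue), "z_map" (384x512 float32, m along the optical axis (not along the pixel's ray), 0 where there is no reading), "mtx" (3x3 intrinsics, pixels), "R" (3x3) and "t" (3): a world point X has camera coordinates R X + t. Camera axes: x right, y down, z forward; pixel columns grow to the right and rows downward; lengths in m; the calibration is good to about 2 mm. A picture is of the moment at which its call begins.
- robot.close_job(): hands the job in; it is judged then, once.
The state is a dict: "time": time; "joint_positions": joint angles; "qvel": joint speeds; "joint_torque": joint torques, N m; "tool_pos": TCP position; "ee_rot": TCP orientation; "wrist_force": force on the tool from outside, world axes, zero at the start; "wrist_torque": the same for the moment, N m; "width": finger opening in m; "finger_force": force on a finger pad.
Only numpy, scipy, OpenCV 4.12 (cv2) and the standard library are available. Lean on these libraries where they do the work, as an engineer would, in place of code of your own. Each camera call takes 0.05 s, during which the arm holds its last target. There are 200 camera calls.

TASK

Pump the vacuum clamp that holds the opened phone: with the fingertips, press the orange plunger cap all the way down and let it rise all the way up again, over and over, until the red-headed green indicator pin beside it has popped fully out, then leave the plunger up. Only press the cap: keep off the pin, and leave the phone, bottle, screwdriver and tray where they are, neither picked up nor pushed about.

Things in the scene. Friction and masses are not known exactly. Their poses are not given: they have to be found in the camera images.
- vac_clamp: Vacuum clamp fixed to the bench: aluminium base plate x -55..55, y -205..95, 12 mm thick; on it a black rubber phone bed (middle at y -120), a blue pump block 64 x 68 mm, top at 75 mm, and beside it towards +y a grey indicator block, top at 55 mm. Origin on the bench right under the plunger axis; the pin axis stands 62 mm along the clamp's +y.
- plunger_top (a point): Middle of the flat top of the orange round plunger cap (40 mm across, 10 mm thick). It stands 115 mm above the bench when up and 93 mm when pressed fully down, and moves with the cap.
- plunger (a joint): How far the plunger is pressed, m: 0 up, 0.022 fully down on a hard stop. Spring return: 5 N to start it, about 13 N near the bottom. Released, it rises by itself in under 0.5 s. Each full stroke ratchets the pin up a step; one not pressed at least 0.019 down, or not let up to within 0.002, may add nothing.
- pin_top (a point): Middle of the top of the red pin head (18 mm across, 8 mm thick; a 12 mm green shaft shows below it as it comes out of a brass collar). 68 mm above the bench when fully in, 104 mm when fully out.
- indicator (a joint): How far the indicator pin has come out, m: 0 in, 0.036 fully out. It starts between 0 and 0.0125. Each full stroke lifts it 0.008 (the first one 0.007 to 0.012) and friction holds it there, so 3 or 4 strokes are needed (the last may stop 1 mm short, which counts as out). Once fully out, further strokes do nothing and do no harm.
- pin: The pin itself, green shaft and red head; origin on its axis, 60 mm below the underside of the head. Not to be touched.
- phone: Loose opened phone, 67 (x) x 138 (y) x 7.5 mm, 130 g, lying on the rubber bed (its underside 20 mm above the bench). Origin at the centre of its underside. Leave alone.
- cleaner: Amber bottle, 48 mm across, 100 mm high, standing loose beyond the +y end of the clamp. Origin at the centre of its underside. Leave alone.
- driver: Yellow-handled screwdriver, 150 mm long, lying loose on the -x side of the clamp, roughly along the clamp's y. Leave alone.
- tray: Loose open steel parts tray 100 x 75 x 16 mm on the +x side of the clamp, by the phone bed. Origin at the centre of its underside. Leave alone.

How it is judged:
On the way, in this order (a step that is already met when the one before it is completed fails the run):
1. the plunger has been pressed down (17 of its 22 mm or more) (value of joint plunger above 0.017 m), for 0.02 s.
2. the plunger has come back up (within 3 mm) with the pin not yet fully out (value of joint plunger below 0.003 m and value of joint indicator below 0.031 m), for 0.02 s.
3. the pin has popped fully out (33 mm or more) (value of joint indicator above 0.033 m), for 0.1 s.
At the end, for the whole second after the job is handed in: The indicator pin is out by at least 33 of its 36 mm, the plunger is up again (within 3 mm), the phone is within 15 mm and the bottle (upright), screwdriver and tray within 20 mm of where they were (value of joint indicator above 0.033 m and value of joint plunger below 0.003 m and distance of phone from where it was at the start of the episode below 0.015 m and distance of each of cleaner, driver, tray from where it was at the start of the episode below 0.02 m and angle between cleaner's own z axis and vertical below 0.2 rad); the robot touches nothing.
It fails at once if the robot touches the indicator pin (more than 1 N) (contact force between any of the fingers, the arm and pin above 1 N).
It fails at once if the phone is lifted or shoved (more than 15 mm) (distance of phone from where it was at the start of the episode above 0.015 m).
It fails at once if the bottle, screwdriver or tray is lifted or shoved (more than 20 mm) (distance of any of cleaner, driver, tray from where it was at the start of the episode above 0.02 m).
It also fails if it takes over 38 s, if anything falls off the work surface, if the arm or the gripper's body presses on something with over 40 N, if the wrist force passes 120 N, or if a joint passes its speed limit or range.

## Working session

There is one attempt and no reset: what is moved stays moved. The work goes in short steps, Python scripts to look and compute and a tool call to move; the robot and the scene stay as the last step left them, time stands still between calls to the robot, and variables do not carry over. Pictures are saved under pics/ and viewed, at most 10 in all, crops included, and the job is handed in when it is done.

Besides the shell and the picture viewer there is one more tool, called after "Emit:" by a JSON object that holds its "name" and its "arguments", one argument or row to a line. carry_out: Moves the arm, as the interface text tells. Its arguments: {"type":"object","properties":{"steps":{"type":"array","items":{"type":"array"}}},"required":["steps"]}

```bash
mkdir -p pics; cat > h.py <<'E'
import numpy as np,cv2
from bench import robot
def snap(n,f=None):
    s=robot.snapshot(n)
    if f: cv2.imwrite('pics/'+f,cv2.cvtColor(s['image'],cv2.COLOR_RGB2BGR))
    return s
def pts(s):
    h,w=s['z_map'].shape;u,v=np.meshgrid(np.arange(w),np.arange(h));z=s['z_map']
    c=np.stack([u,v,np.ones_like(u)],-1)@np.linalg.inv(s['mtx']).T*z[...,None]
    return (c-s['t'])@s['R']
def blobs(s,lo,hi):
    hsv=cv2.cvtColor(s['image'],cv2.COLOR_RGB2HSV);m=cv2.inRange(hsv,lo,hi);P=pts(s)
    n,l,st,ce=cv2.connectedComponentsWithStats(m)
    for i in range(1,n):
        if st[i,4]>25:
            q=P[(l==i)&(s['z_map']>0)]
            if len(q):
                t=q[q[:,2]>np.percentile(q[:,2],90)-.004]
                print(ce[i].round(),st[i,4],'top med',np.median(t,0).round(4),'min',t.min(0).round(3),'max',t.max(0).round(3))
E
python3 - <<'E'
from h import *
a=snap('top','top.png');b=snap('scene','scene.png')
for s in(a,b):
    print('orange');blobs(s,(8,150,120),(18,255,255));print('red');blobs(s,(0,150,90),(6,255,255));print('blue');blobs(s,(100,120,50),(125,255,255))
o=robot.get_obs();print(o['tool_pos'],o['ee_rot'],o['width'],o['time'])
cv2.imwrite('pics/both.png',cv2.resize(np.vstack([cv2.imread('pics/top.png'),cv2.imread('pics/scene.png')]),(400,600)))
E
```

```text
orange
[269. 200.] 35 top med [0.5976 0.0522 0.0748] min [0.592 0.05  0.073] max [0.607 0.054 0.078]
[349. 236.] 335 top med [ 0.5294 -0.0991  0.1149] min [ 0.512 -0.118  0.113] max [ 0.548 -0.08   0.119]
red
[318. 222.] 54 top med [ 0.5601 -0.0453  0.0695] min [ 0.552 -0.051  0.067] max [ 0.567 -0.037  0.073]
blue
[ 54. 247.] 331 top med [0.5001 0.5212 0.0056] min [0.431 0.507 0.003] max [0.568 0.536 0.01 ]
[341. 239.] 686 top med [ 0.5245 -0.0883  0.0748] min [ 0.49  -0.14   0.073] max [ 0.569 -0.057  0.08 ]
orange
[168. 193.] 229 top med [ 0.5343 -0.1008  0.1143] min [ 0.515 -0.12   0.112] max [ 0.552 -0.083  0.118]
[244. 207.] 120 top med [0.6105 0.0394 0.0759] min [0.605 0.028 0.073] max [0.615 0.051 0.08 ]
red
[198. 206.] 42 top med [ 0.5646 -0.0471  0.0675] min [ 0.556 -0.055  0.066] max [ 0.571 -0.04   0.072]
[  6. 370.] 182 top med [ 0.708  -0.511   0.0067] min [ 0.666 -0.52   0.004] max [ 0.739 -0.5    0.01 ]
blue
[384. 127.] 208 top med [0.5079 0.5192 0.0046] min [0.432 0.506 0.002] max [0.572 0.533 0.01 ]
[172. 213.] 716 top med [ 0.5466 -0.1008  0.0742] min [ 0.506 -0.142  0.071] max [ 0.574 -0.063  0.078]
[0.14114027 0.53108464 0.20445056] [-3.13965420e+00 -1.91665398e-04  2.88177353e+00] 0.09373465838585605 0.1
```

View pics/top.png

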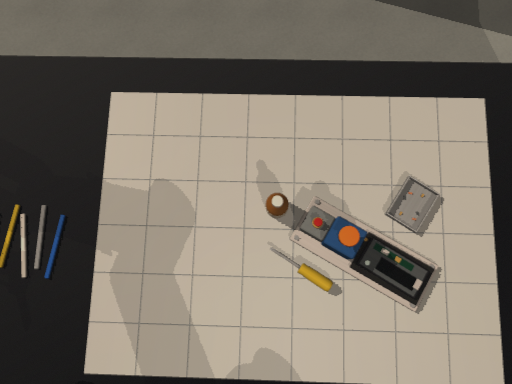

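View pics/scene.png

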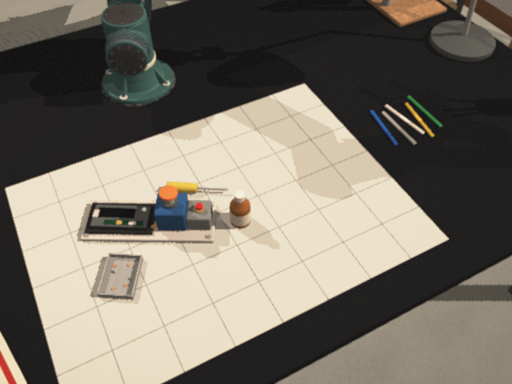

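The top view shows the cap at (349,236), the pin at (318,222), the bottle at (277,204), the driver at (315,277) and the tray at (413,205). The scene view agrees, with the cap at (168,193) and the pin at (198,206). That puts the cap at about (0.531, -0.100, 0.115) and the pin at about (0.562, -0.046).

Emit:
{"name": "carry_out", "arguments": {
  "steps": [
    [[-0.036,-0.034,0],0,1],
    [[-0.072,-0.068,0],0,1],
    [[-0.108,-0.102,0],0,1],
    [[-0.144,-0.136,0],0,1],
    [[-0.18,-0.17,0],0,1],
    [[-0.216,-0.204,0],0,1],
    [[-0.252,-0.238,0],0,1],
    [[-0.288,-0.272,0],0,1],
    [[-0.324,-0.306,0],0,1],
    [[-0.36,-0.34,0],0,1]
  ]
}}

```text
time: 1.35
tool_pos: [0.4023, 0.109, 0.2052]
ee_rot: [3.141, -0.0, 2.882]
wrist_force: [0.9, 0.4, 0.1]
width: 0.001
finger_force: 0.0
```

Emit:
{"name": "carry_out", "arguments": {
  "steps": [
    [[-0.036,-0.034,0],0,1],
    [[-0.072,-0.068,0],0,1],
    [[-0.108,-0.102,0],0,1],
    [[-0.144,-0.136,0],0,1],
    [[-0.179,-0.17,0],0,1],
    [[-0.179,-0.17,0],0,1],
    [[-0.179,-0.17,0],0,1]
  ]
}}

```text
time: 2.22
tool_pos: [0.5307, -0.0994, 0.2048]
ee_rot: [3.141, -0.002, 2.882]
wrist_force: [0.2, -0.1, 0.8]
width: 0.0003
finger_force: 0.0
```

Emit:
{"name": "carry_out", "arguments": {
  "steps": [
    [[0,0,0.05],0,1],
    [[0,0,0.08],0,1],
    [[0,0,0.09],0,1],
    [[0,0,0.1],0,1],
    [[0,0,0.107],0,1],
    [[0,0,0.112],0,1],
    [[0,0,0.112],0,1],
    [[0,0,0.112],0,1]
  ]
}}

```text
time: 3.22
tool_pos: [0.5303, -0.0984, 0.0969]
ee_rot: [3.141, -0.001, 2.883]
wrist_force: [-7.0, 2.5, 9.7]
width: 0.0005
finger_force: 4.7
```

Emit:
{"name": "carry_out", "arguments": {
  "steps": [
    [[0,0,0.004],0,1],
    [[0,0,0.006],0,1],
    [[0,0,0.006],0,1]
  ]
}}

```text
time: 3.6
tool_pos: [0.5306, -0.0985, 0.0931]
ee_rot: [3.141, 0.001, 2.883]
wrist_force: [-11.6, 4.0, 17.6]
width: 0.0005
finger_force: 8.5
```

```bash
python3 - <<'E'
from h import *
o=robot.get_obs();print(o['time'],o['tool_pos'],o['wrist_force'])
for n in('top','scene'):
    s=snap(n,n+'2.png');print('red');blobs(s,(0,150,90),(6,255,255));print('orange');blobs(s,(8,150,120),(18,255,255))
E
```

```text
3.6 [ 0.53061485 -0.09848209  0.09313848] [-11.55394095   3.9759853   17.56308478]
red
orange
[270. 202.] 72 top med [0.5919 0.052  0.0747] min [0.582 0.038 0.072] max [0.613 0.056 0.079]
red
[198. 203.] 39 top med [ 0.5642 -0.0475  0.0776] min [ 0.559 -0.055  0.075] max [ 0.571 -0.04   0.082]
[  6. 370.] 182 top med [ 0.7091 -0.5108  0.0066] min [ 0.666 -0.52   0.004] max [ 0.739 -0.501  0.011]
orange
[169. 202.] 119 top med [ 0.5432 -0.1064  0.0923] min [ 0.522 -0.12   0.09 ] max [ 0.554 -0.084  0.095]
[244. 207.] 128 top med [0.6106 0.0375 0.0764] min [0.605 0.028 0.073] max [0.616 0.05  0.079]
```

Emit:
{"name": "carry_out", "arguments": {
  "steps": [
    [[0,0,-0.02],0,1],
    [[0,0,-0.045],0,1],
    [[0,0,-0.045],0,1],
    [[0,0,-0.045],0,1],
    [[0,0,-0.03],0,1],
    [[0,0,-0.02],0,1],
    [[0,0,-0.01],0,1],
    [[0,0,0],0,1],
    [[0,0,0.001],0,1],
    [[0,0,0.001],0,1]
  ]
}}

```text
time: 4.95
tool_pos: [0.5317, -0.0998, 0.093]
ee_rot: [-3.142, 0.003, 2.882]
wrist_force: [-8.9, 3.3, 31.0]
width: 0.0004
finger_force: 15.1
```

```bash
python3 - <<'E'
from h import *
for n in('scene',):
    s=snap(n,n+'3.png');print('red');blobs(s,(0,150,90),(6,255,255));print('orange');blobs(s,(8,150,120),(18,255,255))
E
```

```text
red
[198. 201.] 38 top med [ 0.5637 -0.0466  0.0864] min [ 0.555 -0.053  0.084] max [ 0.571 -0.041  0.09 ]
[  6. 370.] 182 top med [ 0.7068 -0.511   0.0065] min [ 0.668 -0.519  0.004] max [ 0.738 -0.5    0.01 ]
orange
[170. 202.] 117 top med [ 0.5439 -0.1057  0.0925] min [ 0.522 -0.12   0.09 ] max [ 0.552 -0.084  0.109]
[244. 207.] 128 top med [0.6099 0.0382 0.0757] min [0.605 0.028 0.073] max [0.617 0.051 0.08 ]
```

The pin top is at about 86 mm and each stroke is lifting it. I'll do two or three more strokes, at the same depth.

Emit:
{"name": "carry_out", "arguments": {
  "steps": [
    [[0,0,-0.02],0,1],
    [[0,0,-0.045],0,1],
    [[0,0,-0.045],0,1],
    [[0,0,-0.045],0,1],
    [[0,0,-0.03],0,1],
    [[0,0,-0.02],0,1],
    [[0,0,-0.01],0,1],
    [[0,0,-0.002],0,1],
    [[0,0,0],0,1],
    [[0,0,0],0,1]
  ]
}}

```text
time: 6.25
tool_pos: [0.5315, -0.0999, 0.093]
ee_rot: [-3.141, 0.003, 2.882]
wrist_force: [-11.6, 2.0, 30.9]
width: 0.001
finger_force: 15.3
```

Emit:
{"name": "carry_out", "arguments": {
  "steps": [
    [[0,0,-0.02],0,1],
    [[0,0,-0.045],0,1],
    [[0,0,-0.045],0,1],
    [[0,0,-0.045],0,1],
    [[0,0,-0.03],0,1],
    [[0,0,-0.02],0,1],
    [[0,0,-0.01],0,1],
    [[0,0,-0.002],0,1],
    [[0,0,0],0,1],
    [[0,0,0],0,1]
  ]
}}

```text
time: 7.5
tool_pos: [0.5315, -0.0999, 0.093]
ee_rot: [-3.141, 0.003, 2.882]
wrist_force: [-11.4, 2.8, 30.4]
width: 0.0006
finger_force: 15.4
```

Emit:
{"name": "carry_out", "arguments": {
  "steps": [
    [[0,0,-0.02],0,1],
    [[0,0,-0.045],0,1],
    [[0,0,-0.09],0,1],
    [[0,0,-0.12],0,1],
    [[0,0,-0.12],0,1],
    [[0,0,-0.12],0,1]
  ]
}}

```text
time: 8.25
tool_pos: [0.5302, -0.0995, 0.2035]
ee_rot: [3.141, -0.004, 2.882]
wrist_force: [0.2, -0.4, -1.4]
width: 0.0004
finger_force: 0.0
```

```bash
python3 - <<'E'
from h import *
for n in('scene','top'):
    s=snap(n,n+'4.png');print('red');blobs(s,(0,150,90),(6,255,255));print('orange');blobs(s,(8,150,120),(18,255,255))
E
```

```text
red
[197. 196.] 39 top med [ 0.5641 -0.0474  0.1023] min [ 0.557 -0.055  0.1  ] max [ 0.573 -0.041  0.108]
[  6. 370.] 182 top med [ 0.7078 -0.5107  0.0066] min [ 0.668 -0.519  0.004] max [ 0.739 -0.501  0.011]
orange
[168. 193.] 230 top med [ 0.5353 -0.1003  0.1141] min [ 0.516 -0.12   0.112] max [ 0.553 -0.082  0.117]
[244. 207.] 126 top med [0.6102 0.0389 0.0761] min [0.606 0.027 0.073] max [0.616 0.049 0.08 ]
red
orange
[270. 202.] 72 top med [0.5938 0.052  0.0756] min [0.584 0.046 0.073] max [0.611 0.056 0.078]
[345. 241.] 71 top med [ 0.5189 -0.0906  0.1152] min [ 0.492 -0.101  0.114] max [ 0.526 -0.028  0.512]
```

View pics/scene4.png

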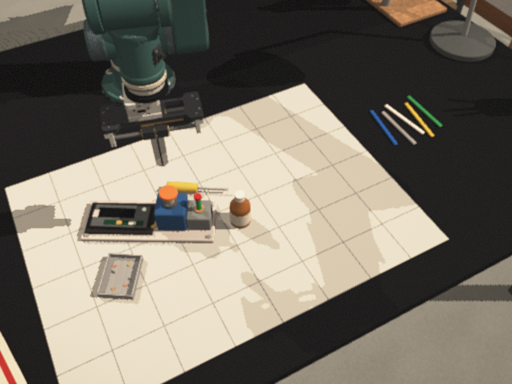

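The scene view shows the pin raised (red head at (197,196), green shaft visible), the cap up at (168,193), and nothing else moved. The pin reads 102.3 mm against the 101 mm needed. Extra strokes do no harm, so I'll do one more to be sure.

Emit:
{"name": "carry_out", "arguments": {
  "steps": [
    [[0,0,0.05],0,1],
    [[0,0,0.08],0,1],
    [[0,0,0.09],0,1],
    [[0,0,0.1],0,1],
    [[0,0,0.11],0,1],
    [[0,0,0.118],0,1],
    [[0,0,0.119],0,1],
    [[0,0,0.119],0,1],
    [[0,0,0.119],0,1]
  ]
}}

```text
time: 9.48
tool_pos: [0.5301, -0.0994, 0.0931]
ee_rot: [-3.141, -0.001, 2.882]
wrist_force: [-12.0, 3.7, 21.6]
width: 0.0004
finger_force: 10.8
```

Emit:
{"name": "carry_out", "arguments": {
  "steps": [
    [[0,0,-0.02],0,1],
    [[0,0,-0.045],0,1],
    [[0,0,-0.09],0,1],
    [[0,0,-0.12],0,1],
    [[0,0,-0.12],0,1],
    [[0,0,-0.12],0,1],
    [[0,0,-0.12],0,1]
  ]
}}

```text
time: 10.35
tool_pos: [0.5303, -0.0995, 0.2052]
ee_rot: [3.141, -0.004, 2.882]
wrist_force: [-0.3, 0.3, 0.0]
width: 0.0003
finger_force: 0.0
```

```bash
python3 - <<'E'
from h import *
s=snap('scene','scene5.png');blobs(s,(0,150,90),(6,255,255));blobs(s,(8,150,120),(18,255,255))
E
```

```text
[197. 196.] 41 top med [ 0.5638 -0.0482  0.1025] min [ 0.555 -0.054  0.1  ] max [ 0.573 -0.041  0.107]
[  6. 370.] 182 top med [ 0.7071 -0.5113  0.0065] min [ 0.665 -0.519  0.004] max [ 0.738 -0.501  0.011]
[168. 193.] 230 top med [ 0.5349 -0.1007  0.1141] min [ 0.515 -0.12   0.112] max [ 0.554 -0.081  0.118]
[244. 207.] 126 top med [0.6096 0.0387 0.0762] min [0.604 0.03  0.073] max [0.614 0.05  0.08 ]
```

The extra stroke didn't raise the pin any further, so it's at its limit. The plunger is up and the arm is clear, so I'm handing in.

```bash
python3 -c "
from bench import robot
print(robot.close_job())"
```

```text
the job is handed in; nothing more can be done
None
```

I handed the job in after five full strokes: the indicator pin is fully out, the plunger is up, the arm is clear, and nothing else in the scene looked moved; the hand-in returned no verdict.

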